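# Blow off a batch of cup castings in the sprung air ring

## Task

The four cup castings in the press's catch tray need blowing off: take the tray by its upright grip, tip it over the round wire basket so that all four slide in, and set the tray back down level on the bench. Then take the basket by the grip on its stem, stand its foot squarely in the sprung ring of the blow-off stand, press the ring all the way down to its stop and keep holding it down: air flows only while it is held, so the program finishes with the hand still pressing the basket home. Leave the grease jar and the oil can where they are.

Things in the scene. Friction and masses are not known exactly. Their poses are not given: they have to be found in the camera images.
- catch_tray: Loose sheet-steel tray, 0.22 kg: floor 150 mm long (its x), 80 mm wide (y), 2.5 mm thick; origin at the centre of the underside, z up. Side and back walls 24 mm high. The mouth, at the -x end, is open: no lip, side walls sloping to 9 mm over the last 35 mm. Things slide out when the -x end is tipped down, from about 15 to 25 degrees of tilt on.
- tray_grip (a point): Centre of the tray's upright black grip, 76 mm behind the tray's origin along +x and 70 mm above its underside; axes as the tray's. The grip is a flat block 16 mm thick (tray x), 40 mm wide (tray y), from 47 to 93 mm above the tray's underside: pinch its 16 mm thickness, fingers closing along the tray's x.
- tray_lip (a point): Middle of the mouth edge, on the floor's upper face, 75 mm ahead (-x) of the tray's origin.
- parts_basket: Loose round steel wire basket, 0.35 kg, upright on the bench; origin at the centre of its underside, z up along the stem. Foot: a plain band, outer diameter 88 mm, 14 mm high; above it the wire wall widens to 124 mm at the rim, 62 mm high. Inner floor 4.5 mm above the underside. An 8 mm stem at the centre carries the grip.
- basket_grip (a point): Centre of the basket's grip, on the stem's axis 118 mm above the underside: an upright black cylinder, diameter 26 mm, from 95 to 141 mm above the underside.
- blow_stand: Blow-off stand, fixed to the bench (in a new place and yaw each time): round grey base, diameter 164 mm, 12 mm thick, origin at the centre of its underside. Three guide posts with springs stand on a circle of 67 mm radius, tops 70 mm high; a brass nozzle 25 mm high at the centre. Right of it, at y below 0, stands the press: its handwheel (x 0.39 to 0.56) reaches up to z = 0.47.
- ring_seat (a point): Centre of the flat seat of the aluminium sprung ring on the three posts: 50 mm above the bench with the ring up, 30 mm pressed home. The basket's foot stands on it inside the round socket: diameter 93 mm, 6 mm deep, widening as a lead-in cone to 106 mm at the ring's top edge 16 mm above the seat. Outer diameter 112 mm.
- air_ring (a joint): How far the sprung ring is pressed down, in m: 0 up, 0.020 home on its stop. The spring pushes up with 8 N at 0 and 16 N at 0.020, so the basket's own weight does not move it.
- cup1: Bright cup casting, loose, one of four alike: a stepped cup 25 mm in diameter and 34 mm tall, about 30 g; starts standing in the catch tray; origin at the centre of its underside (narrow end), z up through the cup.
- cup2: Bright cup casting, loose, one of four alike: a stepped cup 25 mm in diameter and 34 mm tall, about 30 g; starts standing in the catch tray; origin at the centre of its underside (narrow end), z up through the cup.
- cup3: Bright cup casting, loose, one of four alike: a stepped cup 25 mm in diameter and 34 mm tall, about 30 g; starts standing in the catch tray; origin at the centre of its underside (narrow end), z up through the cup.
- cup4: Bright cup casting, loose, one of four alike: a stepped cup 25 mm in diameter and 34 mm tall, about 30 g; starts standing in the catch tray; origin at the centre of its underside (narrow end), z up through the cup.
- grease_jar: Bystander, loose: white jar with black cap, 64 mm diameter, 51 mm tall; origin at the centre of its underside.
- oil_can: Bystander, loose: oil can with a long bent spout, body 72 mm in diameter, 152 mm tall over all; origin at the centre of its underside.

How it is judged:
By the outcome, as a careful person would: the job done as asked, in the order asked, and still so for the second after the job is handed in, while the arm keeps its last pose, push and grip.
It also fails if it takes over 72 s, if anything falls off the work surface, if the arm or the gripper's body presses on something with over 40 N, if the wrist force passes 120 N, or if a joint passes its speed limit or range.

## Robot

A 6-joint arm with a two-finger parallel gripper is mounted at the origin on the work surface; the furniture and walls round the work are solid. World frame = base frame: x ahead of the robot, y to its left, z up, the work surface at z = 0. Lengths are in m, angles in degrees, forces in N, time in s.
With the tool pointing down it reaches from about 0.325 to 0.925 m from the base axis. Payload 3.1 kg.
Tool frame: the origin (TCP) lies midway between the tips of the shut fingers; the grasp point (between the pads) lies env.tcp_to_grasp behind it (env.tcp_to_grasp is the distance from the TCP to the grasp point, in m); z points along the fingers, y is the line along which they close (so a half turn about z gives the same grasp; the last joint's range is limited). The gripper opens to 85 mm and grips with 20 to 120 N. Pads are 22 mm wide; open, the fingers measure 114 mm over their backs; the gripper's body (76 mm by 85 mm) begins 54 mm behind the grasp point. The pads swing forward as they close: fully open they stand 13 mm farther back than shut.
Start: joints at [-81.601, 12.427, 92.441, -0, 75.132, -6.429], TCP at [0.16, -0.604, 0.231] pointing down, gripper open.
Joint ranges: [-157.48, 157.48], [-44.54, 120.13], [17.64, 146.25], [-64.5, 244.5], [7.68, 150.69], [-147.95, 147.95]. Speed limits (degrees/s): [159.86, 159.86, 180, 180, 180, 180].

## Interface

Orientations are given as [roll, pitch, yaw] about the fixed x, y, z axes, in that order (R = Rz(yaw) Ry(pitch) Rx(roll)).
In Python, from cell import env gives the robot as it stands.
- The arm moves only by the tool carry_out, never from a script. Its argument "deltas" is text: rows parted by semicolons, each of 7 numbers parted by spaces: the opening, from 0 (shut) to 1 (fully open), then the shift along the tool's x, y, z each as a share of 800 mm, from -1 to 1, then the turn, a rotation vector about the tool's x, y, z each as a share of 90 degrees, from -1 to 1. A call has exactly 8 rows; each row shifts and turns the commanded pose from where the row before left it, along the tool's axes as they then stand; what a row does not reach is not made up. A row lasts 1/8 s, in which the tool goes at most 62.5 mm and 10.7 degrees, less where a joint would pass 70% of its speed; a pose out of reach is approached as far as the arm can. A call with a number of a shift or a turn outside -1 to 1 is refused whole. A call with a gripper value outside its range is refused whole. The fingers move at their own pace and stop on an object; "newtons" is the grip in N (left out, the last holds). Time passes only in rows, so rows that do not move let the fingers close, or fill a call up. It gives the time, the measured TCP pose, the force, the opening and the grip force at its end, in the units of the state.
- env.read_state(): the state, without advancing time (a new reading comes with each control period).
- env.snapshot(name): name is "side" or "top"; returns a dict with "pixels" (480x640x3 uint8, blue, green, red), "mtx" (3x3 intrinsics, pixels), "D" ([k1, k2, p1, p2, k3] as OpenCV has them; the pictures are not rectified), "R" (3x3) and "t" (3): a world point X has camera coordinates R X + t. Camera axes: x right, y down, z forward; pixel columns grow to the right and rows downward; lengths in m; the calibration is good to about 2 mm. A picture is of the moment at which its call begins. There is no depth.
- env.finish_job(): hands the job in; it is judged then, once.
The state is a dict: "time_s": time; "qpos": joint angles; "qd": joint speeds; "joint_torque": joint torques, N m; "ee_pos": TCP position; "tcp_rot": TCP orientation; "wrist_force": force on the tool from outside, world axes, zero at the start; "wrist_torque": the same for the moment, N m; "finger_gap": finger opening in m; "grasp_force": force on a finger pad.
Only numpy, scipy, OpenCV 4.12 (cv2) and the standard library are available. Lean on these libraries where they do the work, as an engineer would, in place of code of your own. Each camera call takes 0.05 s, during which the arm holds its last target. There are 200 camera calls.

## Working session

There is one attempt and no reset: what is moved stays moved. The work goes in short steps, Python scripts to look and compute and a tool call to move; the robot and the scene stay as the last step left them, time stands still between calls to the robot, and variables do not carry over. Pictures are saved under pics/ and viewed, at most 10 in all, crops included, and the job is handed in when it is done.

Besides the shell and the picture viewer there is one more tool, called after ">>>" as name(argument=value, ...) on one line, values as JSON. carry_out: Moves the arm, as the interface text tells. Its arguments: {"type":"object","properties":{"deltas":{"type":"string"},"newtons":{"type":"number"}},"required":["deltas"]}

```bash
mkdir -p pics; ls; python3 - <<'E'
from cell import env
import cv2,numpy as np
for n in("top","side"):
    s=env.snapshot(n); cv2.imwrite(f"pics/{n}0.png",s["pixels"]); np.savez(f"{n}0.npz",**s)
    print(n,s["mtx"].tolist(),s["D"],"C",(-s["R"].T@s["t"]).round(3),s["R"].round(2).tolist())
print(env.tcp_to_grasp,env.read_state())
E
```

```text
pics
top [[522.0727193360067, 0.0, 319.77940933658806], [0.0, 522.0727193360067, 252.48149558603615], [0.0, 0.0, 1.0]] [-0.07821076  0.          0.          0.          0.        ] C [0.462 0.278 0.995] [[0.01, -1.0, -0.0], [-1.0, -0.01, -0.08], [0.08, 0.0, -1.0]]
side [[443.7412519312114, 0.0, 319.30105369092087], [0.0, 443.7412519312114, 241.8927794965838], [0.0, 0.0, 1.0]] [-0.01318829  0.          0.          0.          0.        ] C [ 0.989 -0.278  0.562] [[0.79, 0.61, -0.01], [0.32, -0.43, -0.84], [-0.52, 0.66, -0.54]]
0.0187 {'time_s': 0.1, 'qpos': array([-8.15993702e+01,  1.24763288e+01,  9.25209929e+01, -2.24956426e-04,
        7.51317188e+01, -6.42965787e+00]), 'qd': array([ 0.03364119, -0.08903176, -0.22749232, -0.11904714, -0.01605562,
        0.0248717 ]), 'joint_torque': array([-5.38178865e-04, -3.98079336e+01, -3.04970419e+01, -1.55672283e-04,
        4.28889369e-03, -1.59318165e-05]), 'ee_pos': array([ 0.15987242, -0.60343559,  0.23004112]), 'tcp_rot': array([-1.79871747e+02, -1.42344388e-02,  1.48303297e+01]), 'wrist_force': array([ 0.01522164, -0.05652363,  0.14385756]), 'wrist_torque': array([-0.03779061, -0.02114685,  0.02698031]), 'grasp_force': 0.0, 'finger_gap': 0.08553206148347188}
```

View pics/top0.png

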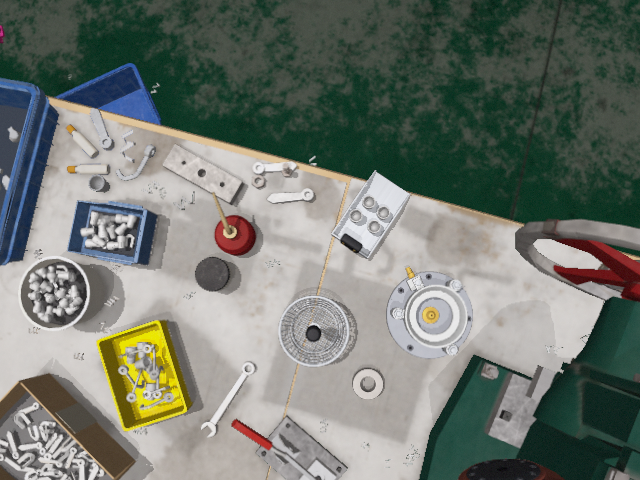

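View pics/side0.png

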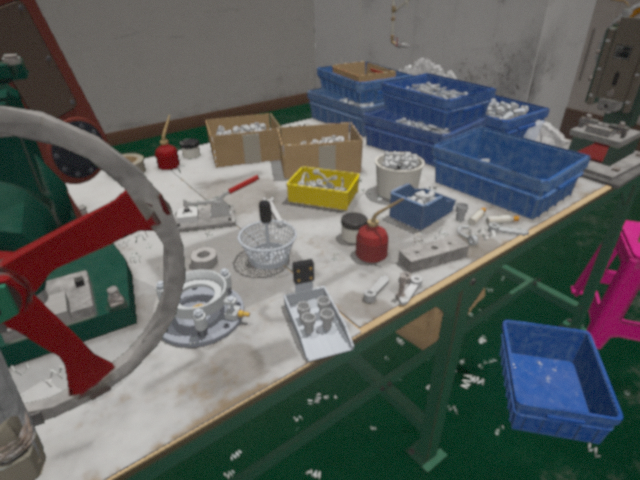

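The top view shows the tray with its grip at about (352,243) and mouth at upper right (390,180). The basket grip is at (314,333), the stand's nozzle at (431,315), the oil can at (235,235) and the jar at (212,273). In the side view the tray grip is at (303,271) and the basket grip at (265,211).

```bash
cat > h.py <<'E'
import cv2,numpy as np
def ray(s,uv):
    p=cv2.undistortPoints(np.array(uv,float).reshape(-1,1,2),s["mtx"],s["D"]).reshape(-1,2)
    R,t=s["R"],np.asarray(s["t"]).ravel()
    return -R.T@t,np.c_[p,np.ones(len(p))]@R
def plane(s,uv,z):
    C,d=ray(s,uv); return C+d*((z-C[2])/d[:,2])[:,None]
def tri(s1,u1,s2,u2):
    (a,d),(b,e)=ray(s1,u1),ray(s2,u2); d,e=d[0],e[0]
    k=np.linalg.lstsq(np.c_[d,-e],b-a,rcond=None)[0]
    P,Q=a+k[0]*d,b+k[1]*e; return (P+Q)/2,np.linalg.norm(P-Q)
def proj(s,X):
    return cv2.projectPoints(np.array(X,float).reshape(-1,3),cv2.Rodrigues(s["R"])[0],np.array(s["t"],float),s["mtx"],s["D"])[0].reshape(-1,2)
def blob(mask,box):
    x0,y0,x1,y1=box; m=np.zeros(mask.shape,np.uint8); m[y0:y1,x0:x1]=mask[y0:y1,x0:x1]
    n,l,st,c=cv2.connectedComponentsWithStats(m); i=1+np.argmax(st[1:,4]); return c[i],st[i],(l==i).astype(np.uint8)
E
cat > m.py <<'E'
from h import *
T,S=[dict(np.load(n+"0.npz")) for n in("top","side")]
dk=lambda s,v=60:(s["pixels"].max(2)<v).astype(np.uint8)
gt,st1,m1=blob(dk(T),(335,228,368,258)); gs,st2,m2=blob(dk(S),(288,258,320,286))
print("tray grip",gt,st1,gs,st2,tri(T,gt,S,gs))
print(" minrect",cv2.minAreaRect(cv2.findNonZero(m1)))
bt,st1,_=blob(dk(T),(300,320,328,348)); bs,st2,_=blob(dk(S),(255,195,278,226))
print("basket grip",bt,st1,bs,st2,tri(T,bt,S,bs), plane(T,[bt],.13))
hsv=cv2.cvtColor(T["pixels"],cv2.COLOR_BGR2HSV)
nz,stn,_=blob(cv2.inRange(hsv,(15,110,90),(35,255,255)),(418,302,446,328))
print("nozzle",nz,stn,plane(T,[nz],.025))
for k,(b,z) in dict(oil=((210,190,262,262),.05)).items():
    c,st,_=blob(cv2.inRange(hsv,(0,120,60),(8,255,255))|cv2.inRange(hsv,(172,120,60),(180,255,255)),b); print(k,c,plane(T,[c],z))
c,st,_=blob(dk(T,90),(185,250,240,300)); print("jar",c,st,plane(T,[c],.051))
x0,y0=270,160
cr=cv2.resize(T["pixels"][y0:y0+215,x0:x0+215],None,fx=2.75,fy=2.75,interpolation=cv2.INTER_CUBIC); cv2.imwrite("pics/c1.png",cr)
E
python3 m.py
```

```text
tray grip [351.34558824 243.44852941] [341 234  21  19 136] [302.51229508 271.52868852] [294 262  19  21 244] (array([0.55070547, 0.22402369, 0.06970005]), np.float64(0.0005015815207916371))
 minrect ((350.8845520019531, 243.42306518554688), (21.355958938598633, 10.261953353881836), 33.6900634765625)
basket grip [313.57446809 331.91489362] [306 326  15  15  94] [264.8372093  211.69186047] [260 202  11  20 172] (array([0.39705196, 0.28897959, 0.11735982]), np.float64(0.0010362716427798682)) [[0.39835464 0.28917668 0.13      ]]
nozzle [430.03827751 314.61722488] [422 307  17  16 209] [[0.42389456 0.07488533 0.025     ]]
oil [235.37101449 235.94975845] [[0.5647576  0.43465512 0.05      ]]
jar [212.49538106 273.926097  ] [195 257  36  34 866] [[0.49501689 0.4747669  0.051     ]]
```

View pics/c1.png

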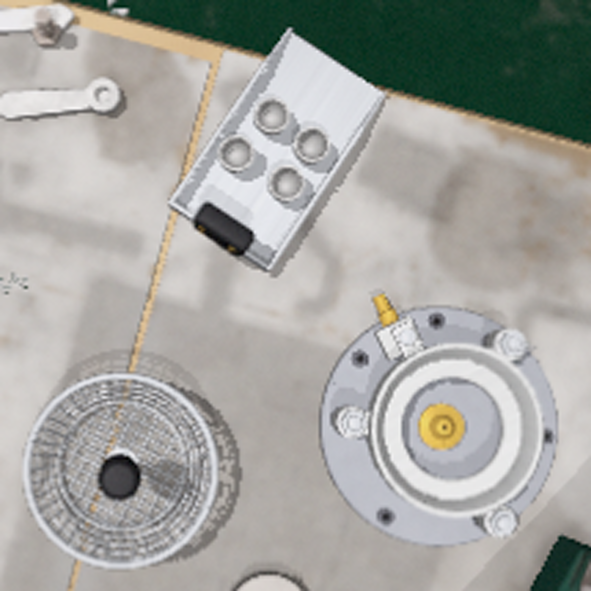

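```bash
python3 - <<'E'
from h import *
T,S=[dict(np.load(n+"0.npz")) for n in("top","side")]
f=lambda x,y:(270+(x+.5)/2.75-.5,160+(y+.5)/2.75-.5)
for nm,z,pts in(("base",.012,[(320,424),(557,428),(440,305),(436,547)]),("ring",.066,[(370,430),(544,430),(458,344),(456,517)]),("bowl rim",.062,[(24,470),(218,472),(122,374),(120,569)])):
    P=plane(T,[f(*p) for p in pts],z); print(nm,P[:,:2].round(4).tolist(),"centre x",P[2:,0].mean().round(4),"y",P[:2,1].mean().round(4),"d",np.linalg.norm(P[0]-P[1]).round(4),np.linalg.norm(P[2]-P[3]).round(4))
m=plane(T,[f(290,28),f(385,97)],.009); b=plane(T,[f(170,207),f(272,270)],.024)
print("mouth",m,"back",b, np.linalg.norm(m[0]-m[1]),np.linalg.norm(b[0]-b[1]))
M,B=m.mean(0),b.mean(0); d=B-M; print("len",np.hypot(*d[:2]),"yaw",np.degrees(np.arctan2(d[1],d[0])),"grip-dir from mouth",np.degrees(np.arctan2(.22402-M[1],.55071-M[0])))
for v in(b[0]-m[0],b[1]-m[1],m[0]-m[1],b[0]-b[1]): print(np.degrees(np.arctan2(v[1],v[0])))
# ring side check
q=proj(S,[[.43,.073,.05],[.424,.075,.05]]);print(q)
E
```

```text
base [[0.4243, 0.1551], [0.4224, -0.008], [0.5062, 0.0724], [0.3413, 0.0758]] centre x 0.4238 y 0.0736 d 0.1631 0.1649
ring [[0.4228, 0.1295], [0.4233, 0.0162], [0.4786, 0.0721], [0.3672, 0.0739]] centre x 0.4229 y 0.0729 d 0.1133 0.1114
bowl rim [[0.395, 0.3526], [0.3949, 0.2273], [0.4575, 0.2898], [0.3322, 0.29]] centre x 0.3949 y 0.2899 d 0.1253 0.1253
mouth [[0.69930804 0.17534225 0.009     ]
 [0.65107082 0.10906642 0.009     ]] back [[0.57090816 0.2587574  0.024     ]
 [0.52853179 0.18925446 0.024     ]] 0.081971430043073 0.08140279409016393
len 0.14978012360822923 yaw 146.89708750638036 grip-dir from mouth 146.68458089524657
146.9901796684624
146.79975404242393
53.95193353322741
58.62908132412397
[[198.07124667 296.145731  ]
 [196.81395079 294.29664939]]
```

```bash
cat > plan.py <<'E'
import numpy as np
from scipy.spatial.transform import Rotation as Ro, Slerp
def plan(p,r,ways,cyl=False,dec=3):
    """ways: (xyz, rpy deg or Rotation, rows). prints rounded rows in calls of 8."""
    rows=[];P,Q=np.array(p,float),Ro.from_euler("xyz",r,degrees=True) if not isinstance(r,Ro) else r
    sp,sq=P.copy(),Q
    for x,a,n in ways:
        x=np.array(x,float); A=a if isinstance(a,Ro) else Ro.from_euler("xyz",a,degrees=True)
        S=Slerp([0,1],Ro.concatenate([Q,A]))
        for i in range(1,n+1):
            f=i/n
            if cyl:
                r0,r1=np.hypot(*P[:2]),np.hypot(*x[:2]); t0,t1=np.arctan2(P[1],P[0]),np.arctan2(x[1],x[0])
                rr,t=r0+f*(r1-r0),t0+f*(t1-t0); g=np.array([rr*np.cos(t),rr*np.sin(t),P[2]+f*(x[2]-P[2])])
            else: g=P+f*(x-P)
            d=np.round(sq.inv().apply(g-sp)/.8,dec); w=np.round((sq.inv()*S(f)).as_rotvec()/(np.pi/2),dec)
            assert np.linalg.norm(d)*800<62.6 and np.linalg.norm(w)*90<10.71,(np.linalg.norm(d)*800,np.linalg.norm(w)*90)
            sp=sp+sq.apply(d*.8); sq=sq*Ro.from_rotvec(w*np.pi/2); rows.append(np.r_[d,w]+0.)
        P,Q=x,A
    for k in range(0,len(rows),8):
        print("; ".join(" ".join(f"{v:g}" for v in q) for q in rows[k:k+8])); print()
    print("end",sp.round(4),sq.as_euler("xyz",degrees=True).round(2))
def st(s):
    print("t",round(s["time_s"],2),"ee",s["ee_pos"].round(4),s["tcp_rot"].round(2),"q",s["qpos"].round(1),"F",s["wrist_force"].round(1),"gap",round(s["finger_gap"],4),"gf",round(s["grasp_force"],1))
E
python3 - <<'E'
from plan import *
from cell import env
s=env.read_state(); st(s)
c=lambda az,r,z:(r*np.cos(np.radians(az)),r*np.sin(np.radians(az)),z)
plan(s["ee_pos"],s["tcp_rot"],[(c(-75.2,.46,.6),(180,0,14.8),8),(c(22,.46,.6),(180,0,56.8),16)],cyl=True)
E
```

```text
t 0.1 ee [ 0.1599 -0.6034  0.23  ] [-1.7987e+02 -1.0000e-02  1.4830e+01] q [-81.6  12.5  92.5  -0.   75.1  -6.4] F [ 0.  -0.1  0.1] gap 0.0855 gf 0.0
0 -0.026 -0.058 0 0 0; 0 -0.026 -0.057 0 0 0; 0 -0.025 -0.058 -0.001 0 0; 0 -0.026 -0.058 0 0 0; 0 -0.026 -0.058 0 0 0; 0 -0.025 -0.058 0 0 0; 0 -0.026 -0.057 0 0 0; 0 -0.026 -0.058 0 0 0

0.061 -0.003 0 0 0 -0.029; 0.06 -0.007 0 0 0 -0.029; 0.06 -0.01 0 0 0 -0.029; 0.059 -0.015 0 0 0 -0.029; 0.059 -0.017 0 0 0 -0.029; 0.057 -0.021 0 0 0 -0.03; 0.056 -0.025 0 0 0 -0.029; 0.054 -0.028 0 0 0 -0.029

0.052 -0.031 0 0 0 -0.029; 0.051 -0.034 0 0 0 -0.029; 0.048 -0.037 0 0 0 -0.029; 0.046 -0.04 0 0 0 -0.03; 0.044 -0.043 0 0 0 -0.029; 0.04 -0.045 0 0 0 -0.029; 0.039 -0.048 0 0 0 -0.029; 0.035 -0.049 0 0 0 -0.029

end [0.4269 0.1724 0.6003] [-1.7998e+02 -4.0000e-02  5.6770e+01]
```

>>> carry_out(deltas="1 0 0 -0.072 0 0 0; 1 0 0 -0.072 0 0 0; 1 0 0 -0.072 0 0 0; 1 0 -0.03 -0.06 0 0 0; 1 0 -0.04 -0.05 0 0 0; 1 0 -0.046 -0.046 0 0 0; 1 0 -0.046 -0.046 0 0 0; 1 0 -0.046 -0.046 0 0 0", newtons=40)

```text
time_s: 1.1
ee_pos: [0.1171, -0.442, 0.6031]
tcp_rot: [-180.0, -0.0, 14.8]
wrist_force: [-0.6, -0.6, 0.3]
finger_gap: 0.0849
grasp_force: 0.0
```

>>> carry_out(deltas="1 0.061 -0.003 0 0 0 -0.029; 1 0.06 -0.007 0 0 0 -0.029; 1 0.06 -0.01 0 0 0 -0.029; 1 0.059 -0.015 0 0 0 -0.029; 1 0.059 -0.017 0 0 0 -0.029; 1 0.057 -0.021 0 0 0 -0.03; 1 0.056 -0.025 0 0 0 -0.029; 1 0.054 -0.028 0 0 0 -0.029")

```text
time_s: 2.1
ee_pos: [0.4118, -0.2032, 0.6016]
tcp_rot: [-179.9, 0.0, 35.9]
wrist_force: [-0.3, -1.2, 0.5]
finger_gap: 0.0853
grasp_force: 0.0
```

>>> carry_out(deltas="1 0.052 -0.031 0 0 0 -0.029; 1 0.051 -0.034 0 0 0 -0.029; 1 0.048 -0.037 0 0 0 -0.029; 1 0.046 -0.04 0 0 0 -0.03; 1 0.044 -0.043 0 0 0 -0.029; 1 0.04 -0.045 0 0 0 -0.029; 1 0.039 -0.048 0 0 0 -0.029; 1 0.035 -0.049 0 0 0 -0.029")

```text
time_s: 3.1
ee_pos: [0.4262, 0.1752, 0.6016]
tcp_rot: [-179.9, 0.1, 56.9]
wrist_force: [-0.4, 0.4, 0.3]
finger_gap: 0.0852
grasp_force: 0.0
```

```bash
python3 - <<'E'
from plan import *
from cell import env
s=env.read_state(); st(s)
plan(s["ee_pos"],s["tcp_rot"],[((.551,.224,.2),(180,0,56.8),8),((.551,.224,.052),(180,0,56.8),6),((.551,.224,.052),(180,0,56.8),2)])
E
```

```text
t 3.1 ee [0.4262 0.1752 0.6016] [-1.7994e+02  6.0000e-02  5.6860e+01] q [ 13.6 -10.2  76.9   0.  113.4  46.7] F [-0.4  0.4  0.3] gap 0.0852 gf 0.0
0.017 0.012 0.063 0 0 0; 0.017 0.012 0.062 0 0 0; 0.017 0.013 0.063 0 0 0; 0.017 0.012 0.063 0 0 0; 0.018 0.012 0.063 0 0 0; 0.017 0.012 0.062 0 0 0.001; 0.017 0.013 0.063 -0.001 0.001 0; 0.017 0.012 0.063 0 0 0

0 0 0.031 0 0 0; 0 0 0.03 0 0 0; 0 0 0.031 0 0 0; 0 0 0.031 0 0 0; 0 0 0.031 0 0 0; 0 0 0.031 0 0 0; 0 0 0 0 0 0; 0 0 0 0 0 0

end [0.5514 0.224  0.0518] [ 1.7997e+02 -3.0000e-02  5.6770e+01]
```

>>> carry_out(deltas="1 0.017 0.012 0.063 0 0 0; 1 0.017 0.012 0.062 0 0 0; 1 0.017 0.013 0.063 0 0 0; 1 0.017 0.012 0.063 0 0 0; 1 0.018 0.012 0.063 0 0 0; 1 0.017 0.012 0.062 0 0 0; 1 0.017 0.013 0.063 0 0 0; 1 0.017 0.012 0.063 0 0 0")

```text
time_s: 4.1
ee_pos: [0.5523, 0.2224, 0.1988]
tcp_rot: [-180.0, 0.0, 56.8]
wrist_force: [0.4, 1.4, 0.5]
finger_gap: 0.0856
grasp_force: 0.0
```

>>> carry_out(deltas="1 0 0 0.031 0 0 0; 1 0 0 0.03 0 0 0; 1 0 0 0.031 0 0 0; 1 0 0 0.031 0 0 0; 1 0 0 0.031 0 0 0; 1 0 0 0.031 0 0 0; 1 0 0 0 0 0 0; 1 0 0 0 0 0 0")

```text
time_s: 5.1
ee_pos: [0.5526, 0.2224, 0.0534]
tcp_rot: [180.0, -0.0, 56.8]
wrist_force: [0.0, 0.3, -0.3]
finger_gap: 0.0855
grasp_force: 0.0
```

```bash
python3 - <<'E'
from plan import *
from cell import env
import cv2
s=env.read_state(); st(s)
a=env.snapshot("side");b=env.snapshot("top")
im=np.hstack([cv2.resize(a["pixels"][200:380,200:400],None,fx=2,fy=2),cv2.resize(b["pixels"][150:330,300:500],None,fx=2,fy=2)])
cv2.imwrite("pics/g1.png",im)
E
```

```text
t 5.1 ee [0.5526 0.2224 0.0534] [ 1.7998e+02 -3.0000e-02  5.6770e+01] q [ 15.2  20.9 102.9   0.   56.2  48.4] F [ 0.   0.3 -0.3] gap 0.0855 gf 0.0
```

View pics/g1.png

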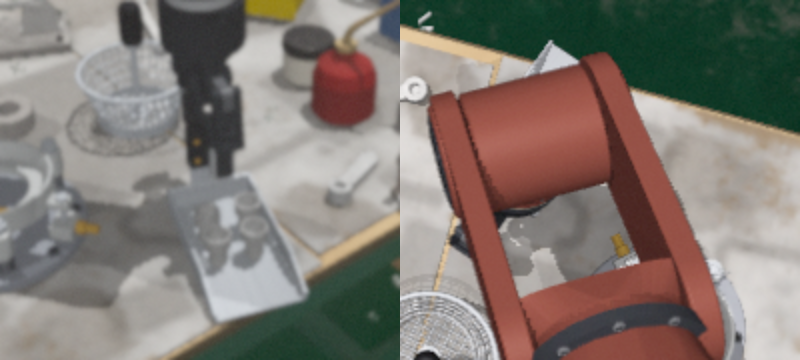

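The hand straddles the tray grip, with the cups still in the tray at (230,225) in the left half. I'll close now.

>>> carry_out(deltas="1 0 -0.003 0.002 0 0 0; 0 0 0 0 0 0 0; 0 0 0 0 0 0 0; 0 0 0 0 0 0 0; 0 0 0 0 0 0 0; 0 0 0 0 0 0 0; 0 0 0 0 0 0 0; 0 0 0 0 0 0 0", newtons=80)

```text
time_s: 6.2
ee_pos: [0.5504, 0.2237, 0.0515]
tcp_rot: [180.0, -0.0, 56.8]
wrist_force: [-0.3, -0.0, 1.1]
finger_gap: 0.0152
grasp_force: 78.4
```

```bash
cat > pour.py <<'E'
from plan import *
from cell import env
s=env.read_state(); st(s)
# tray frame relative to tool, from now: tray yaw 146.8 level
B=np.array([.396,.2895,0]); 
p0,R0=s["ee_pos"],Ro.from_euler("xyz",s["tcp_rot"],degrees=True)
Rt=Ro.from_euler("z",s["tcp_rot"][2]+90,degrees=True)
# grip centre at closing plane: TCP xy = grip xy; z: tray underside at 0 -> TCP height is p0[2]
rel=R0.inv()*Rt                     # tray orient in tool
lip_tool=R0.inv().apply(Rt.apply([-.151,0,.0025])-np.array([0,0,p0[2]]))
np.savez("rel.npz",rel=rel.as_quat(),lip=lip_tool,z0=p0[2],p0=p0,r0=s["tcp_rot"])
def pose(lip,yaw,tilt): # tray yaw, tilt mouth down (deg)
    T=Ro.from_euler("z",yaw,degrees=True)*Ro.from_euler("y",-tilt,degrees=True)
    R=T*rel.inv(); return np.array(lip)-R.apply(lip_tool),R
E
python3 - <<'E'
exec(open("pour.py").read())
yaw=126.; d=-np.array([np.cos(np.radians(yaw)),np.sin(np.radians(yaw)),0])
L=B-d*.036
a=pose(L+[0,0,.20],yaw,0)
print("level over",a[0]); 
up=p0+[0,0,.15]
b=pose(L+[0,0,.11],yaw,10); c=pose(L+[0,0,.078],yaw,44)
print("tipped",c[0])
plan(p0,R0,[(up,R0,8),(a[0],a[1],16),(b[0],b[1],8)])
E
```

```text
t 6.2 ee [0.5504 0.2237 0.0515] [ 1.7999e+02 -2.0000e-02  5.6760e+01] q [ 15.3  20.9 103.1   0.   55.9  48.6] F [-0.3 -0.   1.1] gap 0.0152 gf 78.4
level over [0.28608416 0.44078618 0.24897322]
tipped [0.33099057 0.37897781 0.2181218 ]
0 0 -0.023 0 0 0; 0 0 -0.024 0 0 0; 0 0 -0.023 0 0 0; 0 0 -0.024 0 0 0; 0 0 -0.023 0 0 0; 0 0 -0.024 0 0 0; 0 0 -0.023 0 0 0; 0 0 -0.023 0 0 0

0.003 -0.027 -0.004 0 0 0.014; 0.002 -0.026 -0.004 0 0 0.015; 0.002 -0.027 -0.004 0 0 0.014; 0.001 -0.027 -0.003 0 0 0.015; 0 -0.026 -0.004 0 0 0.014; 0 -0.027 -0.004 0 0 0.015; -0.001 -0.027 -0.003 0 0 0.014; -0.001 -0.026 -0.004 0 0 0.014

-0.002 -0.027 -0.004 0 0 0.015; -0.002 -0.027 -0.004 0 0 0.014; -0.004 -0.026 -0.003 0 0 0.015; -0.003 -0.027 -0.004 0 0 0.014; -0.005 -0.026 -0.004 0 0 0.014; -0.005 -0.026 -0.003 0 0 0.015; -0.005 -0.026 -0.004 0 0 0.014; -0.006 -0.026 -0.004 0 0 0.015

0 0.001 0.01 0.014 0 0; 0 0.002 0.01 0.014 0 0; 0 0.002 0.01 0.014 0 0; 0 0.003 0.01 0.013 0 0; 0 0.002 0.01 0.014 0 0; 0 0.003 0.01 0.014 0 0; 0 0.003 0.01 0.014 0 0; 0 0.003 0.009 0.014 0 0

end [0.2927 0.4323 0.1848] [-1.7001e+02 -2.0000e-02  3.5970e+01]
```

```bash
sed -i 's|f=i/n$|f=i/n; f=f*f*(3-2*f) if ease else f|; s|cyl=False,dec=3|cyl=False,dec=3,ease=False|' plan.py; python3 - <<'E'
exec(open("pour.py").read())
yaw=126.; d=-np.array([np.cos(np.radians(yaw)),np.sin(np.radians(yaw)),0])
L=B-d*.036
a=pose(L+[0,0,.20],yaw,-8)
up=p0+[0,0,.15]; upR=pose([0,0,0],s["tcp_rot"][2]+90,-8)[1]
b=pose(L+[0,0,.11],yaw,8)
plan(p0,R0,[(p0+[0,0,.05],R0,4),(up,upR,8),(a[0],a[1],20),(b[0],b[1],8)],ease=True)
E
```

```text
t 6.2 ee [0.5504 0.2237 0.0515] [ 1.7999e+02 -2.0000e-02  5.6760e+01] q [ 15.3  20.9 103.1   0.   55.9  48.6] F [-0.3 -0.   1.1] gap 0.0152 gf 78.4
0 0 -0.01 0 0 0; 0 0 -0.021 0 0 0; 0 0 -0.022 0 0 0; 0 0 -0.009 0 0 0; 0 0 -0.006 -0.004 0 0; 0 0 -0.014 -0.01 0 0; 0 0.001 -0.02 -0.014 0 0; 0 0.001 -0.023 -0.016 0 0

0 0.001 -0.023 -0.017 0 0; 0 0.002 -0.02 -0.014 0 0; 0 0.002 -0.014 -0.01 0 0; 0 0 -0.005 -0.004 0 0; 0 -0.003 -0.001 0 0 0.002; 0.001 -0.008 -0.002 0 -0.001 0.004; 0.002 -0.014 -0.003 0 -0.001 0.008; 0.001 -0.019 -0.004 0 -0.001 0.01

0.002 -0.022 -0.005 0 -0.002 0.012; 0.002 -0.025 -0.005 0 -0.002 0.013; 0.001 -0.028 -0.006 0 -0.002 0.015; 0 -0.03 -0.007 0 -0.002 0.016; -0.001 -0.031 -0.007 0 -0.003 0.017; -0.001 -0.032 -0.006 0 -0.002 0.017; -0.002 -0.032 -0.007 0 -0.002 0.017; -0.003 -0.031 -0.007 0 -0.003 0.017

-0.004 -0.029 -0.007 0 -0.002 0.016; -0.004 -0.028 -0.006 0 -0.002 0.015; -0.005 -0.025 -0.005 0 -0.002 0.014; -0.004 -0.022 -0.005 0 -0.002 0.012; -0.004 -0.018 -0.004 0 -0.001 0.01; -0.003 -0.013 -0.003 0 -0.001 0.007; -0.002 -0.009 -0.002 0 -0.001 0.005; -0.001 -0.003 0 0 0 0.001

0 0.001 0.002 0.008 0 0; 0 0.001 0.007 0.02 0 0; 0 0.002 0.01 0.028 0 0; 0 0.002 0.011 0.033 0 0; 0 0.003 0.011 0.033 0 0; 0 0.003 0.01 0.028 0 0.001; 0 0.003 0.006 0.02 0 0; 0 0.001 0.003 0.008 0 0

end [0.2911 0.4343 0.1792] [-1.7199e+02 -2.0000e-02  3.5950e+01]
```

>>> carry_out(deltas="0 0 0 -0.01 0 0 0; 0 0 0 -0.021 0 0 0; 0 0 0 -0.022 0 0 0; 0 0 0 -0.009 0 0 0; 0 0 0 -0.006 -0.004 0 0; 0 0 0 -0.014 -0.01 0 0; 0 0 0.001 -0.02 -0.014 0 0; 0 0 0.001 -0.023 -0.016 0 0")

```text
time_s: 7.2
ee_pos: [0.5504, 0.2234, 0.1523]
tcp_rot: [176.0, 0.0, 56.8]
wrist_force: [0.3, 0.1, -2.6]
finger_gap: 0.0149
grasp_force: 78.1
```

>>> carry_out(deltas="0 0 0.001 -0.023 -0.017 0 0; 0 0 0.002 -0.02 -0.014 0 0; 0 0 0.002 -0.014 -0.01 0 0; 0 0 0 -0.005 -0.004 0 0; 0 0 -0.003 -0.001 0 0 0.002; 0 0.001 -0.008 -0.002 0 -0.001 0.004; 0 0.002 -0.014 -0.003 0 -0.001 0.008; 0 0.001 -0.019 -0.004 0 -0.001 0.01")

```text
time_s: 8.2
ee_pos: [0.5212, 0.247, 0.2036]
tcp_rot: [172.0, 0.0, 54.5]
wrist_force: [-0.7, 0.5, -2.4]
finger_gap: 0.0151
grasp_force: 78.1
```

>>> carry_out(deltas="0 0.002 -0.022 -0.005 0 -0.002 0.012; 0 0.002 -0.025 -0.005 0 -0.002 0.013; 0 0.001 -0.028 -0.006 0 -0.002 0.015; 0 0 -0.03 -0.007 0 -0.002 0.016; 0 -0.001 -0.031 -0.007 0 -0.003 0.017; 0 -0.001 -0.032 -0.006 0 -0.002 0.017; 0 -0.002 -0.032 -0.007 0 -0.002 0.017; 0 -0.003 -0.031 -0.007 0 -0.003 0.017")

```text
time_s: 9.2
ee_pos: [0.3755, 0.3684, 0.2177]
tcp_rot: [172.0, 0.0, 43.3]
wrist_force: [-0.6, -0.1, -2.2]
finger_gap: 0.0151
grasp_force: 78.1
```

>>> carry_out(deltas="0 -0.004 -0.029 -0.007 0 -0.002 0.016; 0 -0.004 -0.028 -0.006 0 -0.002 0.015; 0 -0.005 -0.025 -0.005 0 -0.002 0.014; 0 -0.004 -0.022 -0.005 0 -0.002 0.012; 0 -0.004 -0.018 -0.004 0 -0.001 0.01; 0 -0.003 -0.013 -0.003 0 -0.001 0.007; 0 -0.002 -0.009 -0.002 0 -0.001 0.005; 0 -0.001 -0.003 0 0 0 0.001")

```text
time_s: 10.2
ee_pos: [0.2827, 0.4456, 0.227]
tcp_rot: [172.0, -0.0, 36.1]
wrist_force: [0.5, -0.8, -2.8]
finger_gap: 0.015
grasp_force: 78.1
```

```bash
python3 - <<'E'
from h import *
from plan import *
from cell import env
s=env.read_state(); st(s)
a=env.snapshot("side");b=env.snapshot("top")
im=np.hstack([cv2.resize(a["pixels"][120:320,180:380],None,fx=2,fy=2),cv2.resize(b["pixels"][200:400,200:400],None,fx=2,fy=2)])
cv2.imwrite("pics/p1.png",im)
E
```

```text
t 10.2 ee [0.2827 0.4456 0.227 ] [ 1.7199e+02 -2.0000e-02  3.6060e+01] q [ 54.4   3.  103.8  -7.8  75.9 110.4] F [ 0.5 -0.8 -2.8] gap 0.015 gf 78.1
```

View pics/p1.png

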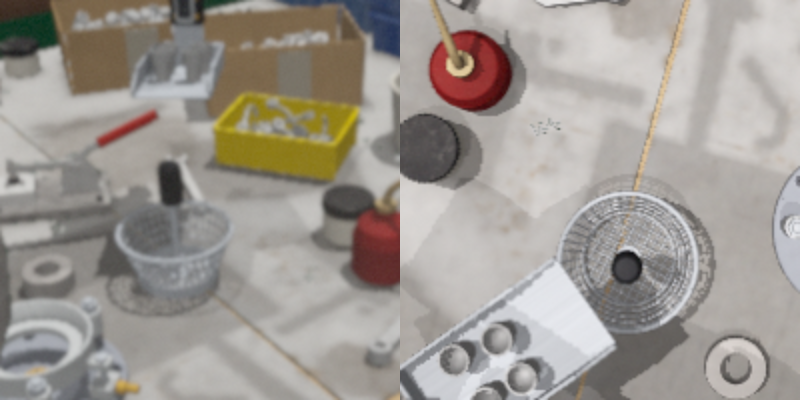

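The cups are all still in the tray (right half, (455,360) to (525,375)). Before the lip lowers over the basket I'll check its position.

```bash
cat > pz.py <<'E'
from plan import *
from cell import env
z=np.load("rel.npz"); rel=Ro.from_quat(z["rel"]); lip_tool=z["lip"]
B=np.array([.396,.2895,0])
def pose(lip,yaw,tilt):
    T=Ro.from_euler("z",yaw,degrees=True)*Ro.from_euler("y",-tilt,degrees=True)
    R=T*rel.inv(); return np.array(lip)-R.apply(lip_tool),R
yaw=126.; d=-np.array([np.cos(np.radians(yaw)),np.sin(np.radians(yaw)),0])
L=B-d*.036
E
python3 - <<'E'
from pz import *
from h import *
s=env.read_state(); st(s); p,R=s["ee_pos"],Ro.from_euler("xyz",s["tcp_rot"],degrees=True)
lip=p+R.apply(lip_tool); print("lip",lip,"want",L)
T=R*rel; b=env.snapshot("top")
print(plane(b,[(281,331.5),(307.5,372.5)],lip[2]+.008), [lip+T.apply([0,y,.008]) for y in(.04,-.04)])
w=[]
for zz,t,n in((.11,8,8),(.08,20,8),(.08,32,16),(.08,45,8)):
    w.append((*pose(L+[0,0,zz],yaw,t),n))
plan(p,R,w)
print([x[0].round(3) for x in w])
E
```

```text
t 10.3 ee [0.2829 0.4453 0.2268] [171.98  -0.    36.05] q [ 54.3   3.  103.8  -7.9  75.9 110.4] F [-0.7  0.4 -2.5] gap 0.0151 gf 78.1
lip [0.37485942 0.3188378  0.19937872] want [0.37483973 0.31862461 0.        ]
[[0.40421271 0.3370113  0.20737872]
 [0.34363021 0.2966606  0.20737872]] [array([0.34186311, 0.2962033 , 0.20731114]), array([0.40654659, 0.34327821, 0.20729007])]
0 0.001 0.008 0.022 0 0; 0 0.001 0.007 0.022 0 0; 0 0.002 0.008 0.023 0 0; 0 0.002 0.007 0.022 0 0; 0 0.002 0.008 0.022 0 0; 0 0.003 0.007 0.022 0 0; 0 0.002 0.007 0.023 0 0; 0 0.003 0.007 0.022 0 0.001

0 0.003 0 0.017 0 0; 0 0.003 0 0.016 0 0; 0 0.002 0 0.017 0 0; 0 0.003 -0.001 0.017 0 0; 0 0.003 0 0.016 0 0; 0 0.003 0 0.017 0 0; 0 0.002 -0.001 0.017 0 0; 0 0.003 -0.001 0.016 0 0

0 0.001 -0.002 0.009 0 0; 0 0.001 -0.002 0.008 0 0; 0 0.001 -0.003 0.008 0 0; 0 0.001 -0.002 0.009 0 0; 0 0.001 -0.003 0.008 0 0; 0 0.001 -0.002 0.008 0 0; 0 0.001 -0.002 0.009 0 0; 0 0.001 -0.003 0.008 0 0

0 0 -0.002 0.008 0 0; 0 0.001 -0.003 0.009 0 0; 0 0.001 -0.002 0.008 0 0; 0 0.001 -0.003 0.008 0 0; 0 0 -0.002 0.009 0 0; 0 0.001 -0.003 0.008 0 0; 0 0 -0.002 0.008 0 0; 0 0.001 -0.003 0.009 0 0

0 0.002 -0.005 0.018 0 0; 0 0.003 -0.005 0.018 0 0; 0 0.002 -0.005 0.018 0 0; 0 0.001 -0.006 0.018 0 0; 0 0.002 -0.005 0.018 0 0; 0 0.002 -0.005 0.018 0 0; 0 0.001 -0.006 0.018 0 0; 0 0.001 -0.005 0.018 0 0

end [0.3322 0.3773 0.2215] [-1.3501e+02  1.0000e-02  3.5960e+01]
[array([0.291, 0.434, 0.18 ]), array([0.301, 0.42 , 0.178]), array([0.315, 0.401, 0.202]), array([0.332, 0.377, 0.221])]
```

>>> carry_out(deltas="0 0 0.001 0.008 0.022 0 0; 0 0 0.001 0.007 0.022 0 0; 0 0 0.002 0.008 0.023 0 0; 0 0 0.002 0.007 0.022 0 0; 0 0 0.002 0.008 0.022 0 0; 0 0 0.003 0.007 0.022 0 0; 0 0 0.002 0.007 0.023 0 0; 0 0 0.003 0.007 0.022 0 0")

```text
time_s: 11.35
ee_pos: [0.2912, 0.4339, 0.1794]
tcp_rot: [-171.9, -0.0, 36.0]
wrist_force: [0.9, 0.4, -3.6]
finger_gap: 0.0153
grasp_force: 78.1
```

>>> carry_out(deltas="0 0 0.003 0 0.017 0 0; 0 0 0.003 0 0.016 0 0; 0 0 0.002 0 0.017 0 0; 0 0 0.003 -0.001 0.017 0 0; 0 0 0.003 0 0.016 0 0; 0 0 0.003 0 0.017 0 0; 0 0 0.002 -0.001 0.017 0 0; 0 0 0.003 -0.001 0.016 0 0")

```text
time_s: 12.35
ee_pos: [0.3015, 0.4198, 0.1782]
tcp_rot: [-159.9, -0.0, 36.0]
wrist_force: [0.7, -1.6, -6.9]
finger_gap: 0.0153
grasp_force: 78.7
```

>>> carry_out(deltas="0 0 0.001 -0.002 0.009 0 0; 0 0 0.001 -0.002 0.008 0 0; 0 0 0.001 -0.003 0.008 0 0; 0 0 0.001 -0.002 0.009 0 0; 0 0 0.001 -0.003 0.008 0 0; 0 0 0.001 -0.002 0.008 0 0; 0 0 0.001 -0.002 0.009 0 0; 0 0 0.001 -0.003 0.008 0 0")

```text
time_s: 13.35
ee_pos: [0.3083, 0.4102, 0.1897]
tcp_rot: [-153.9, 0.0, 36.0]
wrist_force: [0.3, 0.2, -2.2]
finger_gap: 0.0148
grasp_force: 79.7
```

>>> carry_out(deltas="0 0 0 -0.002 0.008 0 0; 0 0 0.001 -0.003 0.009 0 0; 0 0 0.001 -0.002 0.008 0 0; 0 0 0.001 -0.003 0.008 0 0; 0 0 0 -0.002 0.009 0 0; 0 0 0.001 -0.003 0.008 0 0; 0 0 0 -0.002 0.008 0 0; 0 0 0.001 -0.003 0.009 0 0")

```text
time_s: 14.35
ee_pos: [0.3149, 0.4012, 0.2019]
tcp_rot: [-147.9, -0.0, 36.1]
wrist_force: [-0.4, -0.2, -1.7]
finger_gap: 0.0151
grasp_force: 79.7
```

```bash
python3 - <<'E'
from h import *
from pz import *
s=env.read_state(); st(s); print("lip",s["ee_pos"]+Ro.from_euler("xyz",s["tcp_rot"],degrees=True).apply(lip_tool))
a=env.snapshot("side");b=env.snapshot("top")
im=np.hstack([cv2.resize(a["pixels"][120:320,180:380],None,fx=2,fy=2),cv2.resize(b["pixels"][240:440,200:400],None,fx=2,fy=2)])
cv2.imwrite("pics/p2.png",im)
E
```

```text
t 14.35 ee [0.3149 0.4012 0.2019] [-1.4791e+02 -1.0000e-02  3.6050e+01] q [ 25.2   0.7 114.1  32.8  74.7  67.6] F [-0.4 -0.2 -1.7] gap 0.0151 gf 79.7
lip [0.37491913 0.31886903 0.08014499]
```

View pics/p2.png

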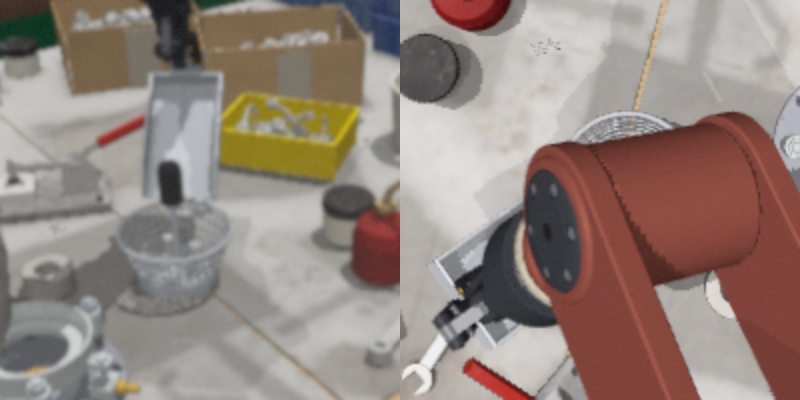

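The tray is empty in the side view, and the force has fallen to about the bare tray's weight. I'll level it and carry it back to its old spot.

```bash
python3 - <<'E'
from pz import *
s=env.read_state(); p,R=s["ee_pos"],Ro.from_euler("xyz",s["tcp_rot"],degrees=True)
a=pose(L-d*.02+[0,0,.19],yaw,0)
p0=z["p0"]; R0=Ro.from_euler("xyz",z["r0"],degrees=True)
plan(p,R,[(a[0],a[1],8),(p0+[0,0,.16],R0,14),(p0+[0,0,.02],R0,6),(p0+[0,0,.0008],R0,4)],ease=True)
E
```

```text
0 -0.004 0 -0.015 0 0; 0 -0.011 0.001 -0.041 0 0; 0 -0.016 -0.001 -0.057 0 0; 0 -0.018 -0.002 -0.065 0 0; 0 -0.018 -0.003 -0.066 0 0; 0 -0.015 -0.005 -0.057 0 0; 0 -0.01 -0.005 -0.04 0 0; 0 -0.004 -0.002 -0.015 0 0

0.001 0.007 0.001 0 0 -0.003; 0.005 0.018 0.001 0 0 -0.01; 0.006 0.027 0.003 0 0 -0.014; 0.007 0.036 0.002 0 0 -0.019; 0.007 0.041 0.003 0 0 -0.021; 0.006 0.046 0.004 0 0 -0.024; 0.005 0.048 0.004 0 0 -0.024; 0.003 0.048 0.003 0 0 -0.025

0.001 0.046 0.004 0 0 -0.023; -0.001 0.042 0.003 0 0 -0.022; -0.002 0.036 0.003 0 0 -0.018; -0.002 0.029 0.002 0 0 -0.015; -0.002 0.018 0.001 0 0 -0.009; -0.001 0.006 0.001 0 0 -0.004; 0 0 0.013 0 0 0; 0 0 0.032 0 0 0

0 0 0.042 0 0 0; 0 0 0.042 0 0 0; 0 0 0.033 0 0 0; 0 0 0.013 0 0 0; 0 0 0.003 0 0 0; 0 0 0.009 0 0 0; 0 0 0.008 0 0 0; 0 0 0.004 0 0 0

end [0.5499 0.2236 0.052 ] [-1.7999e+02 -1.0000e-02  5.6800e+01]
```

>>> carry_out(deltas="0 0 -0.004 0 -0.015 0 0; 0 0 -0.011 0.001 -0.041 0 0; 0 0 -0.016 -0.001 -0.057 0 0; 0 0 -0.018 -0.002 -0.065 0 0; 0 0 -0.018 -0.003 -0.066 0 0; 0 0 -0.015 -0.005 -0.057 0 0; 0 0 -0.01 -0.005 -0.04 0 0; 0 0 -0.004 -0.002 -0.015 0 0")

```text
time_s: 15.45
ee_pos: [0.2728, 0.4589, 0.2401]
tcp_rot: [-180.0, -0.1, 36.2]
wrist_force: [-0.1, -1.0, -1.7]
finger_gap: 0.0151
grasp_force: 79.7
```

>>> carry_out(deltas="0 0.001 0.007 0.001 0 0 -0.003; 0 0.005 0.018 0.001 0 0 -0.01; 0 0.006 0.027 0.003 0 0 -0.014; 0 0.007 0.036 0.002 0 0 -0.019; 0 0.007 0.041 0.003 0 0 -0.021; 0 0.006 0.046 0.004 0 0 -0.024; 0 0.005 0.048 0.004 0 0 -0.024; 0 0.003 0.048 0.003 0 0 -0.025")

```text
time_s: 16.45
ee_pos: [0.4426, 0.3136, 0.2218]
tcp_rot: [-180.0, 0.0, 48.6]
wrist_force: [0.2, 1.5, -2.4]
finger_gap: 0.0152
grasp_force: 79.7
```

>>> carry_out(deltas="0 0.001 0.046 0.004 0 0 -0.023; 0 -0.001 0.042 0.003 0 0 -0.022; 0 -0.002 0.036 0.003 0 0 -0.018; 0 -0.002 0.029 0.002 0 0 -0.015; 0 -0.002 0.018 0.001 0 0 -0.009; 0 -0.001 0.006 0.001 0 0 -0.004; 0 0 0 0.013 0 0 0; 0 0 0 0.032 0 0 0")

```text
time_s: 17.45
ee_pos: [0.5503, 0.2249, 0.1761]
tcp_rot: [179.9, -0.2, 56.9]
wrist_force: [-0.2, 0.1, -0.9]
finger_gap: 0.0148
grasp_force: 79.7
```

>>> carry_out(deltas="0 0 0 0.042 0 0 0; 0 0 0 0.042 0 0 0; 0 0 0 0.033 0 0 0; 0 0 0 0.013 0 0 0; 0 0 0 0.002 0 0 0; 0 0 0 0.004 0 0 0; 0 0 0 0 0 0 0; 0 0 0 0 0 0 0")

```text
time_s: 18.45
ee_pos: [0.5504, 0.2242, 0.0674]
tcp_rot: [179.9, -0.1, 56.8]
wrist_force: [-0.0, -0.4, -2.1]
finger_gap: 0.0151
grasp_force: 79.6
```

```bash
python3 - <<'E'
from pz import *
st(env.read_state()); print(z["p0"],z["r0"])
E
```

```text
t 18.45 ee [0.5504 0.2242 0.0674] [ 1.7994e+02 -8.0000e-02  5.6830e+01] q [ 15.4  19.5 102.9   0.   57.5  48.6] F [-0.  -0.4 -2.1] gap 0.0151 gf 79.6
[0.55040442 0.22371459 0.05147322] [ 1.79994556e+02 -1.64526167e-02  5.67648218e+01]
```

>>> carry_out(deltas="0 0 0 0.006 0 0 0; 0 0 0 0.006 0 0 0; 0 0 0 0.004 0 0 0; 0 0 0 0.002 0 0 0; 0 0 0 0.001 0 0 0; 0 0 0 0.001 0 0 0; 0 0 0 0 0 0 0; 0 0 0 0 0 0 0")

```text
time_s: 19.45
ee_pos: [0.5502, 0.2241, 0.0515]
tcp_rot: [180.0, -0.0, 56.8]
wrist_force: [-2.6, -0.0, 6.0]
finger_gap: 0.0153
grasp_force: 80.7
```

>>> carry_out(deltas="0 0 0 -0.0005 0 0 0; 1 0 0 0 0 0 0; 1 0 0 0 0 0 0; 1 0 0 0 0 0 0; 1 0 0 0 0 0 0; 1 0 0 -0.02 0 0 0; 1 0 0 -0.06 0 0 0; 1 0 0 -0.06 0 0 0")

```text
time_s: 20.45
ee_pos: [0.5496, 0.2239, 0.1648]
tcp_rot: [180.0, -0.0, 56.8]
wrist_force: [-0.0, 0.6, 0.3]
finger_gap: 0.0853
grasp_force: 0.0
```

>>> carry_out(deltas="1 0 0 -0.06 0 0 0; 1 0 0 -0.06 0 0 0; 1 0.03 -0.06 -0.02 0 0 0; 1 0.03 -0.06 0 0 0 0; 1 0.03 -0.06 0 0 0 0; 1 0 -0.05 0 0 0 0; 1 0 0 0 0 0 0; 1 0 0 0 0 0 0")

```text
time_s: 21.45
ee_pos: [0.4355, 0.3847, 0.2759]
tcp_rot: [179.9, -0.1, 56.9]
wrist_force: [0.0, 0.3, 0.1]
finger_gap: 0.0852
grasp_force: 0.0
```

```bash
python3 - <<'E'
from h import *
from pz import *
s=env.read_state(); st(s)
a=env.snapshot("side");b=env.snapshot("top"); np.savez("top1.npz",**b);np.savez("side1.npz",**a)
im=np.hstack([cv2.resize(a["pixels"][170:370,150:350],None,fx=2,fy=2),cv2.resize(b["pixels"][180:380,240:440],None,fx=2,fy=2)])
cv2.imwrite("pics/p3.png",im)
E
```

```text
t 21.45 ee [0.4355 0.3847 0.2759] [ 1.7993e+02 -7.0000e-02  5.6850e+01] q [34.6  5.1 95.9 -0.  78.9 67.7] F [0.  0.3 0.1] gap 0.0852 gf 0.0
```

View pics/p3.png

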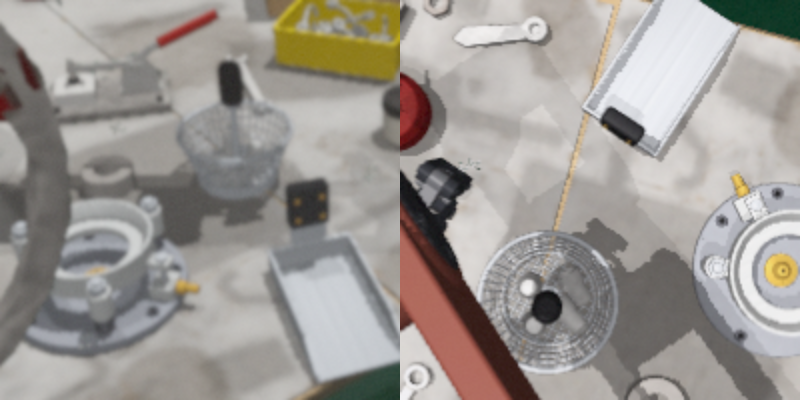

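The tray stands level at its old spot (right half, grip at (620,125)). The basket holds cups round the stem at (528,287), (533,322), (573,278) and (567,318). Next I'll re-measure the basket and find where the handwheel's edge is relative to the arm.

```bash
python3 - <<'E'
from h import *
from pz import *
T,S=[dict(np.load(n+"1.npz")) for n in("top","side")]
dk=lambda s,v=60:(s["pixels"].max(2)<v).astype(np.uint8)
bt,_,_=blob(dk(T),(298,318,330,348)); bs,_,_=blob(dk(S),(253,195,278,226))
g=tri(T,bt,S,bs); print("basket grip",bt,bs,g)
T0,S0=[dict(np.load(n+"0.npz")) for n in("top","side")]
for u in ((515,232),(515,240),(520,252)):
  for v in ((180,230),(181,250),(178,280)): print(u,v,tri(T0,u,S0,v))
s=env.read_state()
x,y=g[0][:2]; 
R=(180,0,57)
plan(s["ee_pos"],s["tcp_rot"],[((x,y,.24),R,5),((x,y,.0995),R,9),((x,y,.0995),R,2)])
E
```

```text
basket grip [312.96858639 333.08900524] [264.74719101 211.34831461] (array([0.39525576, 0.29016359, 0.11705302]), np.float64(0.0005091417753733811))
(515, 232) (180, 230) (array([ 0.54737298, -0.00107557,  0.26758687]), np.float64(0.010284570999723627))
(515, 232) (181, 250) (array([ 0.55110082, -0.00942567,  0.24263529]), np.float64(0.007805419224466712))
(515, 232) (178, 280) (array([ 0.55515416, -0.02454839,  0.20465609]), np.float64(0.009691254465956563))
(515, 240) (180, 230) (array([0.53835385, 0.0005904 , 0.26371364]), np.float64(0.0034949611388478447))
(515, 240) (181, 250) (array([ 0.54184353, -0.00783964,  0.2382508 ]), np.float64(0.0007423421130984978))
(515, 240) (178, 280) (array([ 0.54547864, -0.0231347 ,  0.19938222]), np.float64(0.0022960719266988195))
(520, 252) (180, 230) (array([ 0.52620709, -0.0008393 ,  0.26074291]), np.float64(0.012225072096535642))
(520, 252) (181, 250) (array([ 0.52936699, -0.00946843,  0.23481965]), np.float64(0.015572100170540525))
(520, 252) (178, 280) (array([ 0.53240019, -0.02511616,  0.19506348]), np.float64(0.014847461975042404))
-0.025 0.004 0.009 0 0 -0.001; -0.026 0.005 0.009 0 0 0; -0.025 0.004 0.009 0 0 -0.001; -0.025 0.004 0.008 0 0 0; -0.025 0.005 0.009 0.001 0 -0.001; 0 0 0.02 0 0 0; 0 0 0.019 0 0 0; 0 0 0.02 0 0 0

0 0 0.019 0 0 0; 0 0 0.02 0 0 0; 0 0 0.019 0 0 0; 0 0 0.02 0 0 0; 0 0 0.019 0 0 0; 0 0 0.02 0 0 0; 0 0 0 0 0 0; 0 0 0 0 0 0

end [0.3957 0.2903 0.0994] [-1.7996e+02 -4.0000e-02  5.7030e+01]
```

The wheel's nearest edge is at about (0.54, -0.005). The wrist fork is centred over the TCP and reaches roughly 65 mm to each side, so the stand position clears it. I'll grasp the basket.

>>> carry_out(deltas="1 -0.025 0.004 0.009 0 0 0; 1 -0.026 0.005 0.009 0 0 0; 1 -0.025 0.004 0.009 0 0 0; 1 -0.025 0.004 0.008 0 0 0; 1 -0.025 0.005 0.009 0 0 0; 1 0 0 0.02 0 0 0; 1 0 0 0.019 0 0 0; 1 0 0 0.02 0 0 0")

```text
time_s: 22.55
ee_pos: [0.3949, 0.2911, 0.1912]
tcp_rot: [-180.0, 0.0, 56.8]
wrist_force: [-0.6, -0.1, -0.4]
finger_gap: 0.0853
grasp_force: 0.0
```

>>> carry_out(deltas="1 0 0 0.019 0 0 0; 1 0 0 0.02 0 0 0; 1 0 0 0.019 0 0 0; 1 0 0 0.02 0 0 0; 1 0 0 0.019 0 0 0; 1 0 0 0.02 0 0 0; 1 0 0 0 0 0 0; 1 0 0 0 0 0 0")

```text
time_s: 23.55
ee_pos: [0.395, 0.2911, 0.0992]
tcp_rot: [180.0, -0.0, 56.8]
wrist_force: [1.0, -0.3, -0.0]
finger_gap: 0.0854
grasp_force: 0.0
```

```bash
python3 - <<'E'
from h import *
from pz import *
s=env.read_state(); st(s)
plan(s["ee_pos"],s["tcp_rot"],[((.3955,.290,.0995),(180,0,57),1)],dec=4)
E
```

```text
t 23.55 ee [0.395  0.2911 0.0992] [ 1.7998e+02 -4.0000e-02  5.6840e+01] q [ 28.2   5.3 116.2   0.   58.5  61.3] F [ 1.  -0.3 -0. ] gap 0.0854 gf 0.0
-0.0008 0.0013 -0.0004 0.0002 -0.0004 -0.0018

end [0.3955 0.29   0.0995] [-180.   -0.   57.]
```

>>> carry_out(deltas="1 -0.001 0.001 0 0 0 0; 0 0 0 0 0 0 0; 0 0 0 0 0 0 0; 0 0 0 0 0 0 0; 0 0 0 0 0 0 0; 0 0 0 0 0 0 0; 0 0 0 0 0 0 0; 0 0 0 0 0 0 0", newtons=100)

```text
time_s: 24.55
ee_pos: [0.395, 0.2901, 0.0993]
tcp_rot: [-180.0, -0.0, 56.8]
wrist_force: [-2.1, 1.3, 5.0]
finger_gap: 0.0237
grasp_force: 98.4
```

```bash
python3 - <<'E'
from h import *
from pz import *
s=env.read_state(); st(s); p=s["ee_pos"]; np.save("bg.npy",p); R=Ro.from_euler("xyz",s["tcp_rot"],degrees=True)
q=np.array([.4235,.0735,p[2]+.11])
plan(p,R,[(p+[0,0,.12],R,8),(q,(180,0,56.8),14),(q,(180,0,56.8),2)],ease=True)
E
```

```text
t 24.55 ee [0.395  0.2901 0.0993] [-1.7999e+02 -4.0000e-02  5.6830e+01] q [ 28.1   5.2 116.3   0.   58.5  61.2] F [-2.1  1.3  5. ] gap 0.0237 gf 98.4
0 0 -0.006 0 0 0; 0 0 -0.017 0 0 0; 0 0 -0.024 0 0 0; 0 0 -0.028 0 0 0; 0 0 -0.028 0 0 0; 0 0 -0.024 0 0 0; 0 0 -0.017 0 0 0; 0 0 -0.006 0 0 0

-0.003 0.003 0 0 0 0; -0.008 0.007 0.001 0 0 0; -0.013 0.011 0 0 0 0; -0.017 0.014 0.001 0 0 0; -0.019 0.017 0.002 0 0 0; -0.021 0.018 0.001 0 0 0; -0.022 0.019 0.001 0 0 0; -0.023 0.019 0.001 0 0 0

-0.021 0.018 0.002 0 0 0; -0.019 0.017 0.001 0 0 0; -0.017 0.014 0.001 0 0 0; -0.013 0.011 0.001 0 0 0; -0.008 0.007 0 0 0 0; -0.003 0.003 0 0 0 0; 0 0 0 0 0 0; 0 0 0 0 0 0

end [0.4235 0.0735 0.2096] [-1.7999e+02 -4.0000e-02  5.6830e+01]
```

>>> carry_out(deltas="0 0 0 -0.006 0 0 0; 0 0 0 -0.017 0 0 0; 0 0 0 -0.024 0 0 0; 0 0 0 -0.028 0 0 0; 0 0 0 -0.028 0 0 0; 0 0 0 -0.024 0 0 0; 0 0 0 -0.017 0 0 0; 0 0 0 -0.006 0 0 0")

```text
time_s: 25.55
ee_pos: [0.3952, 0.2898, 0.2197]
tcp_rot: [180.0, -0.1, 56.8]
wrist_force: [-0.2, -0.2, -5.9]
finger_gap: 0.0237
grasp_force: 98.4
```

>>> carry_out(deltas="0 -0.003 0.003 0 0 0 0; 0 -0.008 0.007 0.001 0 0 0; 0 -0.013 0.011 0 0 0 0; 0 -0.017 0.014 0.001 0 0 0; 0 -0.019 0.017 0.002 0 0 0; 0 -0.021 0.018 0.001 0 0 0; 0 -0.022 0.019 0.001 0 0 0; 0 -0.023 0.019 0.001 0 0 0")

```text
time_s: 26.55
ee_pos: [0.412, 0.1563, 0.2131]
tcp_rot: [180.0, 0.0, 56.8]
wrist_force: [-0.9, -0.2, -4.8]
finger_gap: 0.0241
grasp_force: 98.4
```

>>> carry_out(deltas="0 -0.021 0.018 0.002 0 0 0; 0 -0.019 0.017 0.001 0 0 0; 0 -0.017 0.014 0.001 0 0 0; 0 -0.013 0.011 0.001 0 0 0; 0 -0.008 0.007 0 0 0 0; 0 -0.003 0.003 0 0 0 0; 0 0 0 0 0 0 0; 0 0 0 0 0 0 0")

```text
time_s: 27.55
ee_pos: [0.4235, 0.0737, 0.2093]
tcp_rot: [-180.0, -0.0, 56.9]
wrist_force: [-0.5, 1.0, -4.8]
finger_gap: 0.0243
grasp_force: 98.4
```

```bash
python3 - <<'E'
from h import *
from pz import *
s=env.read_state(); st(s)
a=env.snapshot("side"); np.savez("side2.npz",**a)
cv2.imwrite("pics/p4.png",cv2.resize(a["pixels"][130:350,130:350],None,fx=2.7,fy=2.7))
bg=np.load("bg.npy"); p=s["ee_pos"]; h=p[2]-bg[2]
print("basket underside z",h)
X=[[p[0],p[1],h],[p[0],p[1],h+.118],[.4235,.0735,.066]]
print(((proj(a,X)-130)*2.7).round(0))
E
```

```text
t 27.55 ee [0.4235 0.0737 0.2093] [-1.7999e+02 -2.0000e-02  5.6870e+01] q [  0.5 -11.3 118.8   0.   72.5  33.6] F [-0.5  1.  -4.8] gap 0.0243 gf 98.4
basket underside z 0.10998725959380583
[[163. 372.]
 [129. 210.]
 [174. 426.]]
```

View pics/p4.png

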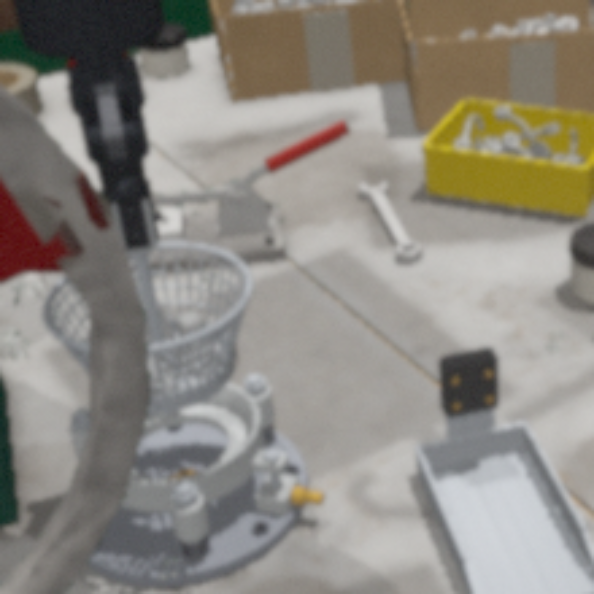

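The basket hangs upright over the stand (foot near (165,400), ring centre near (174,430)), and the weight matches the basket plus four cups. I'll lower it in.

>>> carry_out(deltas="0 0 0 0.012 0 0 0; 0 0 0 0.015 0 0 0; 0 0 0 0.012 0 0 0; 0 0 0 0.01 0 0 0; 0 0 0 0.006 0 0 0; 0 0 0 0.005 0 0 0; 0 0 0 0.004 0 0 0; 0 0 0 0.002 0 0 0")

```text
time_s: 28.6
ee_pos: [0.4236, 0.0732, 0.1565]
tcp_rot: [180.0, -0.0, 56.8]
wrist_force: [-0.3, 0.1, -5.2]
finger_gap: 0.0237
grasp_force: 98.4
```

>>> carry_out(deltas="0 0 0 0.002 0 0 0; 0 0 0 0.002 0 0 0; 0 0 0 0.002 0 0 0; 0 0 0 0.002 0 0 0; 0 0 0 0 0 0 0; 0 0 0 0 0 0 0; 0 0 0 0 0 0 0; 0 0 0 0 0 0 0")

```text
time_s: 29.6
ee_pos: [0.4235, 0.0732, 0.1501]
tcp_rot: [180.0, -0.0, 56.8]
wrist_force: [-0.6, 0.2, -4.2]
finger_gap: 0.0239
grasp_force: 98.4
```

```bash
python3 - <<'E'
from pz import *
s=env.read_state(); st(s); print("underside",s["ee_pos"][2]-np.load("bg.npy")[2],s["wrist_torque"].round(2))
E
```

```text
t 29.6 ee [0.4235 0.0732 0.1501] [ 1.7999e+02 -1.0000e-02  5.6840e+01] q [  0.4  -7.1 122.    0.   65.   33.6] F [-0.6  0.2 -4.2] gap 0.0239 gf 98.4
underside 0.05083339909926722 [-0.01  0.04 -0.03]
```

>>> carry_out(deltas="0 0 0 0.001 0 0 0; 0 0 0 0.001 0 0 0; 0 0 0 0.001 0 0 0; 0 0 0 0.001 0 0 0; 0 0 0 0.002 0 0 0; 0 0 0 0.002 0 0 0; 0 0 0 0 0 0 0; 0 0 0 0 0 0 0")

```text
time_s: 30.6
ee_pos: [0.4237, 0.0733, 0.1438]
tcp_rot: [180.0, -0.0, 56.8]
wrist_force: [-2.0, 0.9, 3.0]
finger_gap: 0.0238
grasp_force: 99.3
```

>>> carry_out(deltas="0 0 0 0.003 0 0 0; 0 0 0 0.003 0 0 0; 0 0 0 0.003 0 0 0; 0 0 0 0.003 0 0 0; 0 0 0 0.002 0 0 0; 0 0 0 0.002 0 0 0; 0 0 0 0 0 0 0; 0 0 0 0 0 0 0")

```text
time_s: 31.6
ee_pos: [0.4238, 0.0733, 0.1315]
tcp_rot: [180.0, -0.0, 56.8]
wrist_force: [-4.0, 0.8, 7.7]
finger_gap: 0.024
grasp_force: 99.9
```

```bash
python3 - <<'E'
from pz import *
s=env.read_state(); st(s); print("underside",s["ee_pos"][2]-np.load("bg.npy")[2],s["wrist_torque"].round(2))
E
```

```text
t 31.6 ee [0.4238 0.0733 0.1315] [ 1.7999e+02 -1.0000e-02  5.6840e+01] q [  0.4  -5.4 122.8   0.   62.6  33.6] F [-4.   0.8  7.7] gap 0.024 gf 99.9
underside 0.03221643883301199 [0.09 0.73 0.03]
```

>>> carry_out(deltas="0 0 0 0.001 0 0 0; 0 0 0 0.001 0 0 0; 0 0 0 0.001 0 0 0; 0 0 0 0 0 0 0; 0 0 0 0 0 0 0; 0 0 0 0 0 0 0; 0 0 0 0 0 0 0; 0 0 0 0 0 0 0")

```text
time_s: 32.6
ee_pos: [0.4238, 0.0733, 0.1293]
tcp_rot: [180.0, -0.0, 56.8]
wrist_force: [-4.0, 0.8, 9.4]
finger_gap: 0.0241
grasp_force: 100.2
```

>>> carry_out(deltas="0 0 0 0.0005 0 0 0; 0 0 0 0.0005 0 0 0; 0 0 0 0 0 0 0; 0 0 0 0 0 0 0; 0 0 0 0 0 0 0; 0 0 0 0 0 0 0; 0 0 0 0 0 0 0; 0 0 0 0 0 0 0")

```text
time_s: 33.6
ee_pos: [0.4239, 0.0733, 0.1293]
tcp_rot: [-180.0, -0.0, 56.8]
wrist_force: [-6.9, 0.0, 12.7]
finger_gap: 0.0241
grasp_force: 100.6
```

```bash
python3 - <<'E'
from h import *
from pz import *
s=env.read_state(); st(s); print("underside",s["ee_pos"][2]-np.load("bg.npy")[2],s["wrist_torque"].round(2))
a=env.snapshot("side")
cv2.imwrite("pics/p5.png",cv2.resize(a["pixels"][180:350,130:310],None,fx=3.3,fy=3.3))
E
```

```text
t 33.6 ee [0.4239 0.0733 0.1293] [-179.99   -0.     56.84] q [  0.4  -5.2 122.8   0.   62.3  33.6] F [-6.9  0.  12.7] gap 0.0241 gf 100.6
underside 0.029970707939594318 [ 0.05  1.21 -0.01]
```

View pics/p5.png

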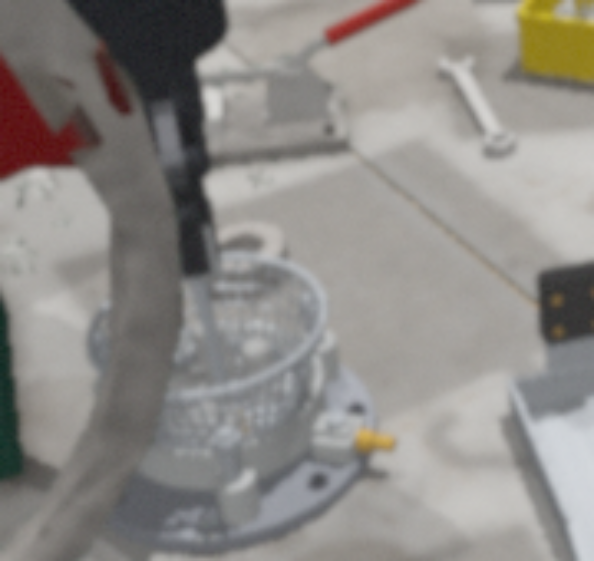

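The basket sits level in the ring with its underside at 30 mm, so the ring is on its stop. I'll add some press margin and ease the sideways load.

>>> carry_out(deltas="0 -0.0005 -0.0008 0.001 0 0 0; 0 -0.0005 -0.0008 0.001 0 0 0; 0 0 0 0.001 0 0 0; 0 0 0 0 0 0 0; 0 0 0 0 0 0 0; 0 0 0 0 0 0 0; 0 0 0 0 0 0 0; 0 0 0 0 0 0 0")

```text
time_s: 34.65
ee_pos: [0.4238, 0.0733, 0.1292]
tcp_rot: [179.9, -0.1, 56.8]
wrist_force: [-9.3, -0.1, 22.7]
finger_gap: 0.0239
grasp_force: 101.9
```

```bash
python3 - <<'E'
from h import *
from pz import *
s=env.read_state(); st(s); print("underside",s["ee_pos"][2]-np.load("bg.npy")[2],s["wrist_torque"].round(2))
E
```

```text
t 34.65 ee [0.4238 0.0733 0.1292] [ 1.7989e+02 -7.0000e-02  5.6850e+01] q [  0.4  -5.3 122.9  -0.   62.2  33.6] F [-9.3 -0.1 22.7] gap 0.0239 gf 101.9
underside 0.029878133338087767 [ 0.08  1.66 -0.04]
```

>>> carry_out(deltas="0 -0.0007 -0.001 0.0005 0 0 0; 0 -0.0007 -0.001 0.0005 0 0 0; 0 0 0 0 0 0 0; 0 0 0 0 0 0 0; 0 0 0 0 0 0 0; 0 0 0 0 0 0 0; 0 0 0 0 0 0 0; 0 0 0 0 0 0 0")

```text
time_s: 35.65
ee_pos: [0.4237, 0.0733, 0.1292]
tcp_rot: [179.7, -0.2, 56.8]
wrist_force: [-5.1, -0.4, 23.1]
finger_gap: 0.0239
grasp_force: 101.8
```

```bash
python3 - <<'E'
from h import *
from pz import *
s=env.read_state(); st(s); u=s["ee_pos"][2]-np.load("bg.npy")[2]; print("underside",u,s["wrist_torque"].round(2))
if u<.0305 and 15<s["wrist_force"][2]<40: print(env.finish_job())
E
```

```text
t 35.65 ee [0.4237 0.0733 0.1292] [179.69  -0.23  56.84] q [  0.4  -5.5 123.1   0.   62.   33.6] F [-5.1 -0.4 23.1] gap 0.0239 gf 101.8
underside 0.0298736558499441 [0.24 1.34 0.04]
the job is handed in; nothing more can be done
None
```

Job handed in at 35.7 s: the four cups are in the basket, the tray is back level on the bench, and the hand is still holding the basket on the ring's stop at about 23 N; no verdict came back.

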